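Sort the smallwares on the prep bench

ROBOT

A 7-joint arm with a two-finger parallel gripper is mounted at the origin on the work surface. World frame = base frame: x ahead of the robot, y to its left, z up, the work surface at z = 0. Lengths are in m, angles in rad, forces in N, time in s.
With the tool pointing down it reaches from about 0.425 to 0.875 m from the base axis. Payload 4.7 kg.
Tool frame: the origin (TCP) lies midway between the tips of the shut fingers; the grasp point (between the pads) lies ctrl.grasp_offset behind it (ctrl.grasp_offset is the distance from the TCP to the grasp point, in m); z points along the fingers, y is the line along which they close (so a half turn about z gives the same grasp; the last joint's range is limited). The gripper opens to 87 mm and grips with 3 to 60 N. Pads are 19 mm wide; open, the fingers measure 117 mm over their backs; the gripper's body (75 mm by 190 mm) begins 51 mm behind the grasp point.
Start: joints at [1.309, 0.321, -0.07, 1.45, 0.023, 1.371, -0.057], TCP at [0.177, -0.625, 0.223] pointing down, gripper open.
Joint ranges: [-2.86, 2.86], [-0.3, 2.09], [-1.38, 1.24], [0.06, 2.45], [-1.56, 4.7], [0.09, 2.05], [-2.69, 2.69]. Speed limits (rad/s): [2.57, 2.57, 3.14, 3.14, 3.14, 3.14, 3.14].

INTERFACE

Orientations are given as a rotation vector (axis times angle).
In Python, from bench import ctrl gives the robot as it stands. The module is installed in compiled form; this text tells all that it offers.
- The arm moves only by the tool jog_arm, never from a script. Its argument "moves" is one flat list of numbers, 7 for each row, row after row: the shift along the tool's x, y, z in units of 30 cm (1.0 is 30 cm), then the turn, a rotation vector about the tool's x, y, z in units of 60 degrees (1.0 is 60 degrees), then the gripper's target within -1 to 1 (fully open at 1, half-way at 0, shut at -1). In form: [x, y, z, wx, wy, wz, fingers, x, y, z, wx, wy, wz, fingers, ...]. A call has exactly 8 rows; each row is the pose to reach, as a shift and turn from the pose commanded when the call began, along the tool's axes at that moment; what a row does not reach only later rows make up. A row lasts 1/8 s, in which the tool goes at most 62.5 mm and 10.7 degrees, less where a joint would pass 70% of its speed; a pose out of reach is approached as far as the arm can. A call with a number of a shift or a turn outside -1 to 1 is refused whole. A call with a gripper value outside its range is refused whole. The fingers move at their own pace and stop on an object; "newtons" is the grip in N (left out, the last holds). Time passes only in rows, so rows that repeat a pose let the fingers close, or fill a call up. It gives the time, the measured TCP pose, the force, the opening and the grip force at its end, in the units of the state.
- ctrl.get_state(): the state, without advancing time (a new reading comes with each control period).
- ctrl.get_image(name): name is "scene" or "top" or "wrist"; returns a dict with "pixels" (480x640x3 uint8, red, green, blue), "fx", "fy", "cx", "cy" (pixels), "xyz" and "rotation" of the camera in the world; the wrist camera has in their place "tool_from_camera" (4x4, takes a point from camera to tool coordinates, whose origin is the TCP and whose axes are the flange's). Camera axes: x right, y up, looking along -z (the intrinsics and any distortion apply to the point x, -y, -z); pixel columns grow to the right and rows downward; lengths in m; the calibration is good to about 2 mm. The wrist camera is an equidistant fisheye: a pixel r from the principal point sees the ray r / f radians off the axis. A picture is of the moment at which its call begins: read the wrist's pose just before it. There is no depth.
- ctrl.close_job(): hands the job in; it is judged then, once.
The state is a dict: "time": time; "joint_positions": joint angles; "qd": joint speeds; "joint_torque": joint torques, N m; "position": TCP position; "tool_rot": TCP orientation; "ft_force": force on the tool from outside, world axes, zero at the start; "torque": the same for the moment, N m; "grip_width": opening from 0.0 (shut) to 1.0 (fully open); "grip_force": force on a finger pad.
Only numpy, scipy, OpenCV 4.12 (cv2) and the standard library are available. Lean on these libraries where they do the work, as an engineer would, in place of code of your own. Each camera call takes 0.05 s, during which the arm holds its last target. There are 200 camera calls.

TASK

Clear the prep bench: put both steel ring cutters side by side, flat on the floor of the rectangular tin, stand both lidded dressing pots upright on the round plate, and lay the dough scraper, same way up as now, flat on the floor of the shallow baking sheet. The scraper's blade is tucked under the lidded tub that stands on a low rack: draw it out level towards its handle before lifting it, so that the tub is not shifted or tipped.

Things in the scene. Friction and masses are not known exactly. Their poses are not given: they have to be found in the camera images.
- cutter_large_center (a point): The larger ring cutter: an upright open steel ring on the bench, 56 mm outer diameter, 49 mm bore, 34 mm high. Point at its centre, half-way up (17 mm above its lower edge); z up along its axis. Loose, 70 g.
- cutter_small_center (a point): The smaller ring cutter: an upright open steel ring, 42 mm outer diameter, 35 mm bore, 34 mm high. Point at its centre, half-way up; z up along its axis. Loose, 50 g.
- pot_tall_center (a point): The tall dressing pot: closed round tub of clear plastic with a solid white lid, 44 mm diameter at the lid (38 mm at the foot), 52 mm high. Point at its centre, 26 mm above its underside; z up. Loose, about 100 g.
- pot_wide_center (a point): The wide dressing pot: closed round tub of clear plastic with a solid white lid, 58 mm diameter at the lid (50 mm at the foot), 36 mm high. Point at its centre, 18 mm above its underside; z up. Loose, about 100 g.
- scraper_grip (a point): The dough scraper, lying flat on the bench: black block handle 24 mm (x) by 90 mm (y) by 26 mm high, and a flat steel blade 3 mm thick and 90 mm wide whose underside is level with the handle's and whose edge is 82 mm from this point in +x. Point at the handle's centre, 13 mm above the underside; x points from the handle to the blade, z up. 33 to 43 mm of the blade lies bare between handle and tub; the last 27 to 37 mm is hidden under the tub. Loose, 150 g.
- tub_center (a point): Full clear food tub, white lid, 110 (x) by 130 (y) by 61 mm high, about 0.8 kg, loose, on a fixed rack of two 12 mm high bars along its x (104 mm clear between them), closed at +x. The scraper lies between the bars, its x along the tub's x within 0.03 rad, and is drawn out along the tub's -x; 12 mm of height under the tub. Point at the tub's centre, 30 mm above its underside.
- tin: Rectangular aluminium tin, fixed to the bench, for the ring cutters: outside 156 mm (x) by 136 mm (y), walls 24 mm high and 3 mm thick, floor 3 mm thick. Origin at the centre of its underside, on the bench.
- plate: Round white plate, fixed to the bench, for the dressing pots: flat floor of 134 mm diameter, 6 mm above the bench, rim 164 mm across and 14 mm high. Origin at the centre of its underside, on the bench.
- sheet: Shallow dark steel baking sheet, fixed to the bench, for the scraper: outside 166 mm (x) by 136 mm (y), rim 12 mm high and 4 mm thick, floor 4 mm thick. Origin at the centre of its underside, on the bench.

How it is judged:
At the end, for the whole second after the job is handed in: Cutters flat on the tin's floor, pots upright on the plate's floor inside the rim, scraper flat (within 0.04 rad) on the sheet's floor inside its rim, handle centre within 75 mm of its centre; tub level and within 12 mm of its start; all at rest (x of cutter_large_center in the frame of tin between -0.06 and 0.06 m and y of cutter_large_center in the frame of tin between -0.05 and 0.05 m and z of each of cutter_large_center, cutter_small_center in the frame of tin below 0.025 m and angle between each of cutter_large_center, cutter_small_center, pot_tall_center, pot_wide_center's own z axis and vertical below 0.1 rad and x of cutter_small_center in the frame of tin between -0.06 and 0.06 m and y of cutter_small_center in the frame of tin between -0.05 and 0.05 m and horizontal distance between each of pot_tall_center, pot_wide_center and plate below 0.058 m and z of pot_tall_center in the frame of plate below 0.036 m and z of pot_wide_center in the frame of plate below 0.028 m and horizontal distance between scraper_grip and sheet below 0.075 m and z of scraper_grip in the frame of sheet below 0.021 m and angle between scraper_grip's own z axis and vertical below 0.04 rad and distance of tub_center from where it was at the start of the episode below 0.012 m and angle between tub_center's own z axis and vertical below 0.08 rad and linear speed of each of cutter_large, cutter_small, pot_tall, pot_wide, scraper, tub below 0.02 m/s); the robot touches nothing.
It fails at once if the tub is shifted by more than 12 mm, or tipped (distance of tub_center from where it was at the start of the episode above 0.012 m or angle between tub_center's own z axis and vertical above 0.12 rad).
It also fails if it takes over 136 s, if anything falls off the work surface, if the arm or the gripper's body presses on something with over 40 N, if the wrist force passes 120 N, or if a joint passes its speed limit or range.

## Working session

There is one attempt and no reset: what is moved stays moved. The work goes in short steps, Python scripts to look and compute and a tool call to move; the robot and the scene stay as the last step left them, time stands still between calls to the robot, and variables do not carry over. Pictures are saved under pics/ and viewed, at most 14 in all, crops included, and the job is handed in when it is done.

Besides the shell and the picture viewer there is one more tool, called after "Emit:" in YAML: its name, and indented under it one key for each argument. jog_arm: Moves the arm, as the interface text tells. Its arguments: {"type":"object","properties":{"moves":{"type":"array"},"newtons":{"type":"number"}},"required":["moves"]}

```bash
mkdir -p pics; ls
cat > h.py <<'E'
import numpy as np, cv2
from bench import ctrl
from scipy.spatial.transform import Rotation as R
def shot(n,f):
    i=ctrl.get_image(n); cv2.imwrite(f'pics/{f}.png',i['pixels'][:,:,::-1]); return i
def pt(i,u,v,z):
    # pixel -> world at height z, fixed cams
    M=np.array(i['rotation']); 
    if M.shape!=(3,3): M=R.from_rotvec(M).as_matrix()
    d=M@np.array([(u-i['cx'])/i['fx'],-(v-i['cy'])/i['fy'],-1])
    o=np.array(i['xyz']); return o+d*(z-o[2])/d[2]
E
python3 - <<'E'
from h import *
s=ctrl.get_state(); print({k:np.round(v,3) for k,v in s.items()}, ctrl.grasp_offset)
for n in('scene','top','wrist'):
    i=shot(n,n+'0'); print(n,{k:np.round(v,4) for k,v in i.items() if k!='pixels'})
E
```

```text
pics
{'time': np.float64(0.0), 'joint_positions': array([ 1.309,  0.322, -0.07 ,  1.452,  0.023,  1.371, -0.057]), 'qd': array([-0.   , -0.   ,  0.001, -0.   ,  0.001,  0.002,  0.001]), 'joint_torque': array([-0.0000e+00, -4.9129e+01, -4.0400e-01, -3.1253e+01, -6.4000e-02,
        4.4000e-02,  0.0000e+00]), 'position': array([ 0.177, -0.625,  0.221]), 'tool_rot': array([-3.11e+00, -4.32e-01,  1.00e-03]), 'ft_force': array([ 0.09 , -0.347, -0.015]), 'torque': array([ 0.021,  0.012, -0.059]), 'grip_force': np.float64(0.0), 'grip_width': np.float64(0.998)} 0.0187
scene {'fx': np.float64(528.4487), 'fy': np.float64(528.4487), 'cx': np.float64(323.8216), 'cy': np.float64(240.9167), 'xyz': array([1.164 , 0.577 , 0.6246]), 'rotation': array([0.5157, 1.12  , 2.0912])}
top {'fx': np.float64(528.4272), 'fy': np.float64(528.4272), 'cx': np.float64(322.8866), 'cy': np.float64(234.1267), 'xyz': array([0.4607, 0.0244, 1.1015]), 'rotation': array([ 0.0245, -0.0638, -1.5525])}
wrist {'fx': np.float64(371.6483), 'fy': np.float64(371.6483), 'cx': np.float64(320.8569), 'cy': np.float64(240.5665), 'tool_from_camera': array([[ 0.000e+00,  9.572e-01,  2.894e-01,  7.930e-02],
       [ 1.000e+00,  0.000e+00, -2.000e-04,  1.200e-03],
       [-2.000e-04,  2.894e-01, -9.572e-01, -1.613e-01],
       [ 0.000e+00,  0.000e+00,  0.000e+00,  1.000e+00]])}
```

View pics/top0.png

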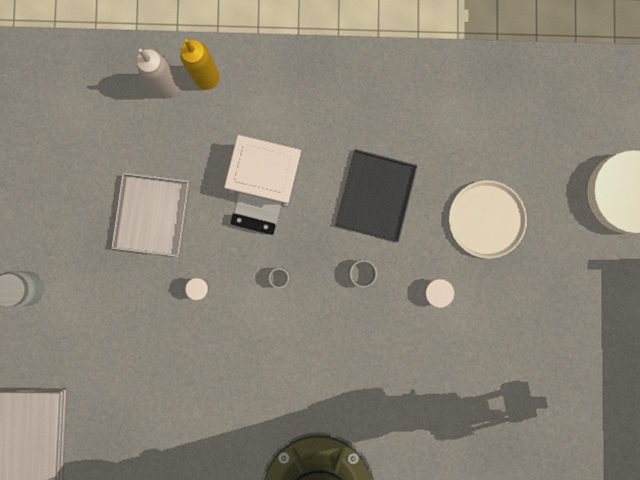

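View pics/scene0.png

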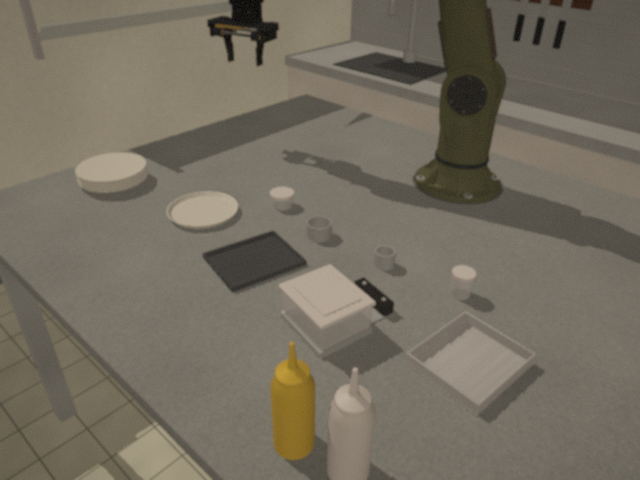

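The top view shows the tin (150,215), tub (263,170), scraper handle (253,222), sheet (376,195) and plate (487,219). It also shows the tall pot (196,289), small cutter (279,278), large cutter (363,273) and wide pot (440,293). The scene view confirms this layout.

```bash
cat >> h.py <<'E'
def px(i,P):
    P=np.atleast_2d(P); M=R.from_rotvec(np.array(i['rotation']).ravel()).as_matrix() if np.size(i['rotation'])==3 else np.array(i['rotation'])
    c=(P-np.array(i['xyz']))@M
    return np.c_[i['cx']+i['fx']*c[:,0]/-c[:,2], i['cy']-i['fy']*c[:,1]/-c[:,2]]
def rect(c,yaw,lx,ly,z):
    a=np.array([[1,1],[1,-1],[-1,-1],[-1,1]])*[lx/2,ly/2]
    Q=np.array([[np.cos(yaw),-np.sin(yaw)],[np.sin(yaw),np.cos(yaw)]])
    return np.c_[a@Q.T+c[:2],np.full(4,z)]
def circ(c,r,z):
    t=np.linspace(0,2*np.pi,40); return np.c_[c[0]+r*np.cos(t),c[1]+r*np.sin(t),np.full(40,z)]
E
python3 - <<'E'
from h import *
i=ctrl.get_image('top'); I=i['pixels']
def quad(cs,z): 
    P=np.array([pt(i,u,v,z) for u,v in cs]); c=P.mean(0); return c,P
o={}
for n,cs,z in [('tin',[(123,174),(189,181),(180,256),(112,249)],.024),('sheet',[(357,151),(417,164),(398,241),(335,228)],.012),
   ('tub',[(238,136),(301,150),(290,204),(224,190)],.073),('handle',[(234,206),(277,216),(273,234),(231,224)],.026)]:
    c,P=quad(cs,z); e=[P[(k+1)%4]-P[k] for k in range(4)]
    print(n,c.round(4),[(round(np.hypot(*a[:2]),4),round(np.degrees(np.arctan2(a[1],a[0])),1)) for a in e])
g=I.astype(int).sum(2)
for n,b,z in [('plate',(440,170,535,270),.014),('tall',(183,275,212,304),.052),('wide',(423,276,458,312),.036)]:
    m=(g[b[1]:b[3],b[0]:b[2]]>520).astype(np.uint8); N,l,st,ce=cv2.connectedComponentsWithStats(m)
    k=1+np.argmax(st[1:,4]); print(n,st[k],ce[k]+b[:2],pt(i,*(ce[k]+b[:2]),z).round(4))
for n,u,v in [('small',279,278),('large',363,273)]: print(n,pt(i,u,v,.034).round(4))
c=I[130:315,100:530]; cv2.imwrite('pics/c1.png',cv2.resize(c[:,:,::-1],(800,344),interpolation=cv2.INTER_CUBIC))
E
```

```text
tin [0.5544 0.3475 0.024 ] [(np.float64(0.1345), np.float64(-94.9)), (np.float64(0.1538), np.float64(175.0)), (np.float64(0.1373), np.float64(85.1)), (np.float64(0.1539), np.float64(-6.0))]
sheet [ 0.6042 -0.1132  0.012 ] [(np.float64(0.1284), np.float64(-101.1)), (np.float64(0.1663), np.float64(166.6)), (np.float64(0.1333), np.float64(79.4)), (np.float64(0.1677), np.float64(-15.0))]
tub [0.6427 0.1179 0.073 ] [(np.float64(0.1265), np.float64(-101.4)), (np.float64(0.1088), np.float64(169.7)), (np.float64(0.1314), np.float64(79.1)), (np.float64(0.1099), np.float64(-12.8))]
handle [0.5478 0.1392 0.026 ] [(np.float64(0.0898), np.float64(-102.0)), (np.float64(0.0376), np.float64(168.8)), (np.float64(0.0877), np.float64(77.6)), (np.float64(0.0372), np.float64(-7.9))]
plate [   9   11   78   77 4210] [485.01187648 218.96769596] [ 0.5601 -0.3393  0.014 ]
tall [  3   3  22  22 369] [196.27100271 288.70460705] [0.408  0.2458 0.052 ]
wide [  3   3  28  29 615] [439.71382114 292.96910569] [ 0.4064 -0.2397  0.036 ]
small [0.4312 0.0849 0.034 ]
large [ 0.444  -0.0842  0.034 ]
```

View pics/c1.png

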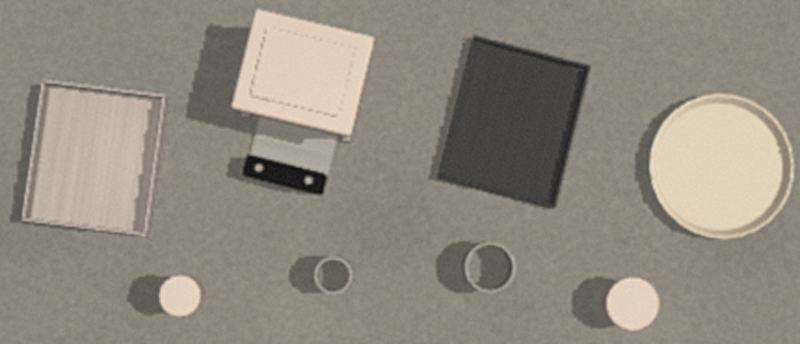

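```bash
cat >> h.py <<'E'
import sys
def go(x,y,z,yawdeg):
    """print shift/turn units from the present pose to TCP (x,y,z), tool down, closing line at yawdeg (mod 180)"""
    s=ctrl.get_state(); R0=R.from_rotvec(s['tool_rot']); best=None
    for a in (yawdeg,yawdeg+180):
        a=np.radians(a); Y=np.array([np.cos(a),np.sin(a),0]); Z=np.array([0,0,-1.]); X=np.cross(Y,Z)
        t=(R0.inv()*R.from_matrix(np.c_[X,Y,Z])).as_rotvec()
        if best is None or np.linalg.norm(t)<np.linalg.norm(best): best=t
    d=R0.inv().apply(np.array([x,y,z])-s['position'])
    print('shift',(d/.3).round(4),'turn',(best/np.radians(60)).round(4),'up 10cm',(R0.inv().apply([0,0,.1])/.3).round(3))
def st():
    s=ctrl.get_state(); Y=R.from_rotvec(s['tool_rot']).as_matrix()[:,1]
    print(round(s['time'],2),np.round(s['position'],4),'yaw',round(np.degrees(np.arctan2(Y[1],Y[0])),1),'w',round(s['grip_width'],3),'gf',round(s['grip_force'],1),np.round(s['ft_force'],1))
E
python3 - <<'E'
from h import *
i=ctrl.get_image('top')
print('plate',pt(i,488,219.3,.014),'small',pt(i,279,277.8,.034),'large',pt(i,363.4,273.5,.034),'handle',pt(i,254,224,.026))
st(); go(.4064,-.2397,.12,0); go(.4064,-.2397,.007,0)
E
```

```text
plate [ 0.55956041 -0.34560552  0.014     ] small [0.4315889  0.08488333 0.034     ] large [ 0.44303746 -0.08504389  0.034     ] handle [0.53963567 0.13847403 0.026     ]
0.25 [ 0.1769 -0.6252  0.222 ] yaw -74.2 w 1.001 gf 0.0 [-0.5 -0.  -0.1]
shift [ 1.0862 -1.0278  0.3409] turn [-8.0000e-04 -5.0000e-04 -1.2367e+00] up 10cm [-0.    -0.    -0.333]
shift [ 1.0862 -1.0275  0.7176] turn [-8.0000e-04 -5.0000e-04 -1.2367e+00] up 10cm [-0.    -0.    -0.333]
```

Emit:
jog_arm:
  moves: [0.9,-0.85,0.28,0,0,-0.98,1,0.9,-0.85,0.28,0,0,-0.98,1,0.9,-0.85,0.28,0,0,-0.98,1,0.9,-0.85,0.28,0,0,-0.98,1,0.9,-0.85,0.28,0,0,-0.98,1,0.9,-0.85,0.28,0,0,-0.98,1,0.9,-0.85,0.28,0,0,-0.98,1,0.9,-0.85,0.28,0,0,-0.98,1]
  newtons: 20

```text
time: 1.25
position: [0.3673, -0.3067, 0.1387]
tool_rot: [2.498, 1.904, -0.001]
ft_force: [-0.9, -0.7, 2.2]
grip_width: 1.001
grip_force: 0.0
```

```bash
python3 -c "
from h import *
st(); go(.4064,-.2397,.12,0); go(.4064,-.2397,.008,0)"
```

```text
1.25 [ 0.3673 -0.3067  0.1387] yaw -15.4 w 1.001 gf 0.0 [-0.9 -0.7  2.2]
shift [0.2499 0.0665 0.062 ] turn [-2.00e-04  7.00e-04 -2.56e-01] up 10cm [-0.    -0.    -0.333]
shift [0.2501 0.0665 0.4353] turn [-2.00e-04  7.00e-04 -2.56e-01] up 10cm [-0.    -0.    -0.333]
```

Emit:
jog_arm:
  moves: [0.25,0.0665,0.06,0,0,-0.256,1,0.25,0.0665,0.06,0,0,-0.256,1,0.25,0.0665,0.06,0,0,-0.256,1,0.25,0.0665,0.2,0,0,-0.256,1,0.25,0.0665,0.3,0,0,-0.256,1,0.25,0.0665,0.4,0,0,-0.256,1,0.25,0.0665,0.435,0,0,-0.256,1,0.25,0.0665,0.435,0,0,-0.256,1]

```text
time: 2.25
position: [0.4059, -0.2408, 0.008]
tool_rot: [-2.225, -2.217, 0.001]
ft_force: [0.0, 0.6, 0.5]
grip_width: 1.002
grip_force: 0.0
```

Run:
```python
from h import *
st(); go(.4064,-.2397,.008,0)
shot('wrist','w1')
```

```text
2.25 [ 0.4059 -0.2408  0.008 ] yaw -0.2 w 1.002 gf 0.0 [0.  0.6 0.5]
shift [ 0.0038  0.0018 -0.    ] turn [-0.0007 -0.0001 -0.0034] up 10cm [ 0.    -0.    -0.333]
```

View pics/w1.png

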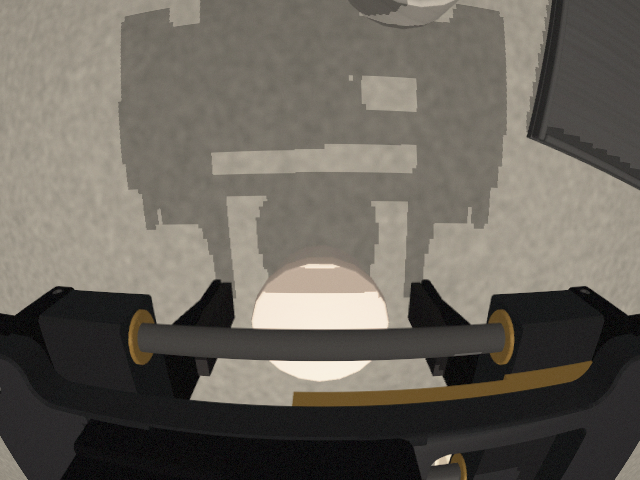

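The wide pot's lid (252–388 px across, centre about (320,320)) sits centred between the fingers. I'll grip it and lift.

Emit:
jog_arm:
  moves: [0,0,0,0,0,0,-1,0,0,0,0,0,0,-1,0,0,0,0,0,0,-1,0,0,0,0,0,0,-1,0,0,0,0,0,0,-1,0,0,-0.06,0,0,0,-1,0,0,-0.2,0,0,0,-1,0,0,-0.25,0,0,0,-1]
  newtons: 20

```text
time: 3.3
position: [0.4077, -0.2402, 0.0849]
tool_rot: [2.22, 2.218, 0.001]
ft_force: [0.5, 0.1, -2.0]
grip_width: 0.644
grip_force: 20.0
```

Run:
```python
from h import *
st(); go(.5596,-.315,.083,0);  go(.5596,-.315,.0155,0)
```

```text
3.3 [ 0.4077 -0.2402  0.0849] yaw -0.0 w 0.644 gf 20.0 [ 0.5  0.1 -2. ]
shift [-0.2489  0.5064  0.0083] turn [ 0.0027  0.0021 -0.0007] up 10cm [-0.001  0.001 -0.333]
shift [-0.2484  0.5058  0.2333] turn [ 0.0027  0.0021 -0.0007] up 10cm [-0.001  0.001 -0.333]
```

Emit:
jog_arm:
  moves: [-0.124,0.253,0,0,0,0,-1,-0.2,0.4,0,0,0,0,-1,-0.249,0.506,0,0,0,0,-1,-0.249,0.506,0,0,0,0,-1,-0.249,0.506,0.1,0,0,0,-1,-0.249,0.506,0.2,0,0,0,-1,-0.249,0.506,0.235,0,0,0,-1,-0.249,0.506,0.235,0,0,0,-1]

```text
time: 4.3
position: [0.5569, -0.3139, 0.0125]
tool_rot: [-2.221, -2.22, 0.002]
ft_force: [0.8, 0.4, 0.2]
grip_width: 0.641
grip_force: 19.9
```

Run:
```python
from h import *
st()
```

```text
4.3 [ 0.5569 -0.3139  0.0125] yaw -0.0 w 0.641 gf 19.9 [0.8 0.4 0.2]
```

Emit:
jog_arm:
  moves: [0,0,0,0,0,0,0.6,0,0,0,0,0,0,0.6,0,0,0,0,0,0,0.6,0,0,-0.05,0,0,0,0.6,0,0,-0.2,0,0,0,0.6,0,0,-0.4,0,0,0,1,0,0,-0.4,0,0,0,1,0,0,-0.4,0,0,0,1]

```text
time: 5.3
position: [0.5583, -0.3145, 0.1333]
tool_rot: [2.221, 2.22, -0.0]
ft_force: [0.5, 0.5, 0.1]
grip_width: 0.985
grip_force: 0.0
```

Run:
```python
from h import *
st(); go(.408,.2458,.12,0)
i=shot('top','t1')
```

```text
5.3 [ 0.5583 -0.3145  0.1333] yaw -0.0 w 0.985 gf 0.0 [0.5 0.5 0.1]
shift [ 1.8672 -0.5022  0.0424] turn [ 0.0006  0.0008 -0.0006] up 10cm [-0.     0.    -0.333]
```

Emit:
jog_arm:
  moves: [0.95,-0.4,0,0,0,0,1,0.95,-0.4,0,0,0,0,1,0.95,-0.4,0,0,0,0,1,0.95,-0.4,0,0,0,0,1,0.95,-0.4,0,0,0,0,1,0.95,-0.4,0,0,0,0,1,0.95,-0.4,0,0,0,0,1,0.95,-0.4,0,0,0,0,1]

```text
time: 6.35
position: [0.4385, -0.0306, 0.1321]
tool_rot: [-2.224, -2.217, 0.0]
ft_force: [0.7, -0.5, -1.0]
grip_width: 1.0
grip_force: 0.0
```

Run:
```python
from h import *
st(); go(.408,.2458,.014,0)
```

```text
6.35 [ 0.4385 -0.0306  0.1321] yaw -0.2 w 1.0 gf 0.0 [ 0.7 -0.5 -1. ]
shift [ 0.9206 -0.1041  0.3944] turn [-0.0008 -0.0007 -0.0029] up 10cm [ 0.    -0.    -0.333]
```

Emit:
jog_arm:
  moves: [0.2,-0.01,0,0,0,0,1,0.4,-0.02,0,0,0,0,1,0.6,-0.04,0,0,0,0,1,0.8,-0.08,0,0,0,0,1,0.921,-0.104,0,0,0,0,1,0.921,-0.104,0.1,0,0,0,1,0.921,-0.104,0.25,0,0,0,1,0.921,-0.104,0.385,0,0,0,1]

```text
time: 7.35
position: [0.4083, 0.2461, 0.0152]
tool_rot: [-2.224, -2.217, 0.001]
ft_force: [1.7, -0.3, 0.3]
grip_width: 0.996
grip_force: 0.0
```

Run:
```python
from h import *
st(); go(.408,.2458,.014,0)
```

```text
7.35 [0.4083 0.2461 0.0152] yaw -0.2 w 0.996 gf 0.0 [ 1.7 -0.3  0.3]
shift [-0.001  -0.0008  0.004 ] turn [-0.001  -0.0004 -0.0031] up 10cm [ 0.    -0.    -0.333]
```

Emit:
jog_arm:
  moves: [0,0,0.003,0,0,0,-1,0,0,0.003,0,0,0,-1,0,0,0.003,0,0,0,-1,0,0,0.003,0,0,0,-1,0,0,0.003,0,0,0,-1,0,0,0.003,0,0,0,-1,0,0,-0.15,0,0,0,-1,0,0,-0.33,0,0,0,-1]

```text
time: 8.35
position: [0.4063, 0.2465, 0.1162]
tool_rot: [-2.22, -2.22, 0.004]
ft_force: [0.8, -0.6, -0.9]
grip_width: 0.472
grip_force: 19.7
```

Run:
```python
from h import *
st(); go(.5596,-.378,.11,0)
```

```text
8.35 [0.4063 0.2465 0.1162] yaw -0.0 w 0.472 gf 19.7 [ 0.8 -0.6 -0.9]
shift [-2.0817  0.5113  0.0198] turn [-0.0029  0.0003 -0.0002] up 10cm [-0.    -0.001 -0.333]
```

Emit:
jog_arm:
  moves: [-0.2,0.03,-0.05,0,0,0,-1,-0.4,0.06,-0.05,0,0,0,-1,-0.6,0.09,-0.05,0,0,0,-1,-0.8,0.14,-0.05,0,0,0,-1,-1,0.2,-0.05,0,0,0,-1,-1,0.2,-0.05,0,0,0,-1,-1,0.2,-0.05,0,0,0,-1,-1,0.2,-0.05,0,0,0,-1]

```text
time: 9.35
position: [0.4669, -0.0515, 0.1309]
tool_rot: [-2.219, -2.223, 0.0]
ft_force: [-0.8, -0.0, -0.4]
grip_width: 0.469
grip_force: 19.8
```

Emit:
jog_arm:
  moves: [-0.2,0.05,0,0,0,0,-1,-0.4,0.1,0,0,0,0,-1,-0.6,0.17,0,0,0,0,-1,-0.8,0.24,0,0,0,0,-1,-1,0.3,0,0,0,0,-1,-1,0.3,0,0,0,0,-1,-1,0.3,0,0,0,0,-1,-1,0.3,0,0,0,0,-1]

```text
time: 10.35
position: [0.5576, -0.3503, 0.1314]
tool_rot: [-2.218, -2.224, -0.001]
ft_force: [0.4, -0.1, -1.6]
grip_width: 0.477
grip_force: 19.8
```

Run:
```python
from h import *
st(); go(.5596,-.379,.0215,0)
i=ctrl.get_image('top'); I=i['pixels'][165:275,435:545,::-1]; cv2.imwrite('pics/t2.png',cv2.resize(I,(550,550),interpolation=cv2.INTER_CUBIC))
```

```text
10.35 [ 0.5576 -0.3503  0.1314] yaw 0.2 w 0.477 gf 19.8 [ 0.4 -0.1 -1.6]
shift [-0.0958  0.0062  0.3664] turn [ 0.0002 -0.0005  0.0028] up 10cm [ 0.     0.    -0.333]
```

View pics/t2.png

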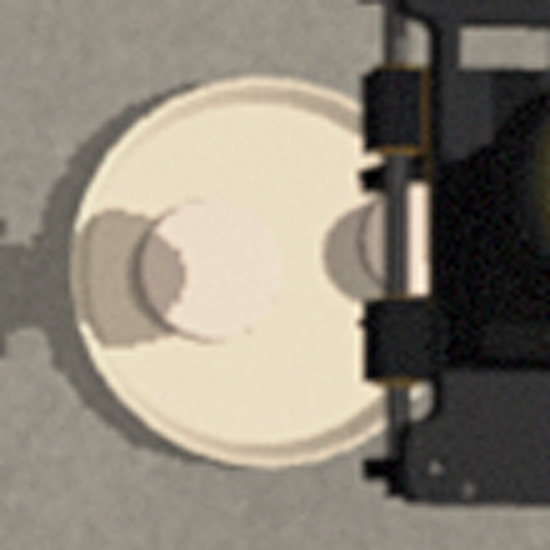

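The crop shows the wide pot standing on the plate's left half (211,270). The right half is free for the tall pot, so I'll lower it there.

Emit:
jog_arm:
  moves: [-0.096,0.006,0,0,0,0,-1,-0.096,0.006,0,0,0,0,-1,-0.096,0.006,0.15,0,0,0,-1,-0.096,0.006,0.28,0,0,0,-1,-0.096,0.006,0.345,0,0,0,-1,-0.096,0.006,0.368,0,0,0,-1,-0.096,0.006,0.368,0,0,0,-1,-0.096,0.006,0.368,0,0,0,-1]

```text
time: 11.4
position: [0.56, -0.3819, 0.0227]
tool_rot: [2.22, 2.219, 0.001]
ft_force: [-0.9, 1.2, 5.0]
grip_width: 0.477
grip_force: 20.4
```

Emit:
jog_arm:
  moves: [0,0,0,0,0,0,0.3,0,0,0,0,0,0,0.3,0,0,0,0,0,0,0.3,0,0,-0.05,0,0,0,0.3,0,0,-0.2,0,0,0,0.3,0,0,-0.4,0,0,0,1,0,0,-0.4,0,0,0,1,0,0,-0.4,0,0,0,1]

```text
time: 12.4
position: [0.5589, -0.382, 0.1415]
tool_rot: [2.221, 2.22, -0.0]
ft_force: [-0.2, 0.6, -0.6]
grip_width: 0.903
grip_force: 0.0
```

Run:
```python
from h import *
st(); go(.443,-.085,.14,85);go(.443,-.085,.005,85)
```

```text
12.4 [ 0.5589 -0.382   0.1415] yaw -0.0 w 0.903 gf 0.0 [-0.2  0.6 -0.6]
shift [ 0.9898 -0.3871  0.0038] turn [-1.0000e-04  1.3000e-03 -1.4174e+00] up 10cm [-0.     0.    -0.333]
shift [ 0.9902 -0.3874  0.4538] turn [-1.0000e-04  1.3000e-03 -1.4174e+00] up 10cm [-0.     0.    -0.333]
```

Emit:
jog_arm:
  moves: [0.99,-0.387,0,0,0,-1,1,0.99,-0.387,0,0,0,-1,1,0.99,-0.387,0,0,0,-1,1,0.99,-0.387,0,0,0,-1,1,0.99,-0.387,0,0,0,-1,1,0.99,-0.387,0,0,0,-1,1,0.99,-0.387,0,0,0,-1,1,0.99,-0.387,0,0,0,-1,1]

```text
time: 13.4
position: [0.4426, -0.0856, 0.1402]
tool_rot: [-0.819, -3.032, -0.001]
ft_force: [0.4, 0.1, 0.1]
grip_width: 1.003
grip_force: 0.0
```

Run:
```python
from h import *
st(); go(.443,-.085,.005,85)
i=ctrl.get_image('top'); g=i['pixels'].astype(int).sum(2)
I=i['pixels'][165:275,435:545,::-1]; cv2.imwrite('pics/t3.png',cv2.resize(I,(440,440),interpolation=cv2.INTER_CUBIC))
```

```text
13.4 [ 0.4426 -0.0856  0.1402] yaw 59.8 w 1.003 gf 0.0 [0.4 0.1 0.1]
shift [-0.0005  0.0022  0.4506] turn [ 4.000e-04 -9.000e-04 -4.204e-01] up 10cm [ 0.     0.    -0.333]
```

View pics/t3.png

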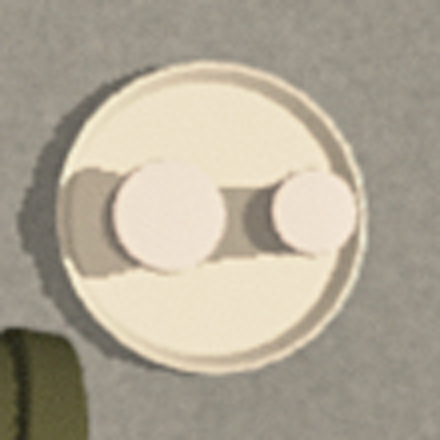

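The plate crop shows the wide pot at (169,215) and the tall pot at (314,211), both upright inside the rim. Next is the large cutter.

Emit:
jog_arm:
  moves: [0,0.002,0,0,0,-0.18,1,0,0.002,0,0,0,-0.35,1,0,0.002,0,0,0,-0.42,1,0,0.002,0.15,0,0,-0.42,1,0,0.002,0.3,0,0,-0.42,1,0,0.002,0.42,0,0,-0.42,1,0,0.002,0.45,0,0,-0.42,1,0,0.002,0.45,0,0,-0.42,1]

```text
time: 14.45
position: [0.4434, -0.0843, 0.0057]
tool_rot: [-0.134, -3.138, -0.002]
ft_force: [-0.1, 0.1, 0.1]
grip_width: 1.003
grip_force: 0.0
```

Run:
```python
from h import *
st(); go(.443,-.085,.005,85)
i=ctrl.get_image('top'); print('tall',pt(i,513.5,217.75,.058),'wide',pt(i,477.2,219,.042))
```

```text
14.45 [ 0.4434 -0.0843  0.0057] yaw 85.1 w 1.003 gf 0.0 [-0.1  0.1  0.1]
shift [ 0.0012 -0.0023  0.0022] turn [ 0.0011 -0.0006  0.0018] up 10cm [ 0.     0.    -0.333]
tall [ 0.55966261 -0.38206614  0.058     ] wide [ 0.55720097 -0.31400527  0.042     ]
```

Emit:
jog_arm:
  moves: [0,0,0,0,0,0,-1,0,0,0,0,0,0,-1,0,0,0,0,0,0,-1,0,0,0,0,0,0,-1,0,0,0,0,0,0,-1,0,0,-0.1,0,0,0,-1,0,0,-0.25,0,0,0,-1,0,0,-0.4,0,0,0,-1]

```text
time: 15.5
position: [0.4427, -0.084, 0.1265]
tool_rot: [-0.132, -3.138, -0.001]
ft_force: [-0.3, -1.3, -0.5]
grip_width: 0.631
grip_force: 20.0
```

Run:
```python
from h import *
st()
a=np.radians(-5.3); c=np.array([.5544,.3475]); u=np.array([np.cos(a),np.sin(a)])
L=c-.031*u; S=c+.034*u; print(L,S); go(*L,.14,84.7);
```

```text
15.5 [ 0.4427 -0.084   0.1265] yaw 85.2 w 0.631 gf 20.0 [-0.3 -1.3 -0.5]
[0.52353253 0.35036349] [0.58825464 0.3443594 ]
shift [-0.147   1.4654 -0.0444] turn [ 0.0005 -0.0008  0.0082] up 10cm [ 0.     0.    -0.333]
```

Emit:
jog_arm:
  moves: [-0.02,0.2,-0.02,0,0,0,-1,-0.04,0.4,-0.02,0,0,0,-1,-0.06,0.6,-0.02,0,0,0,-1,-0.08,0.8,-0.02,0,0,0,-1,-0.1,1,-0.02,0,0,0,-1,-0.1,1,-0.02,0,0,0,-1,-0.1,1,-0.02,0,0,0,-1,-0.1,1,-0.02,0,0,0,-1]

```text
time: 16.5
position: [0.4987, 0.21, 0.1313]
tool_rot: [-0.137, -3.138, 0.002]
ft_force: [-0.2, -0.3, -1.6]
grip_width: 0.629
grip_force: 20.0
```

Run:
```python
from h import *
st()
go(.5235,.3504,.0095,84.7);
```

```text
16.5 [0.4987 0.21   0.1313] yaw 85.0 w 0.629 gf 20.0 [-0.2 -0.3 -1.6]
shift [-0.0415  0.4741  0.4053] turn [-0.0015 -0.      0.0049] up 10cm [ 0.    -0.001 -0.333]
```

Emit:
jog_arm:
  moves: [-0.02,0.2,0,0,0,0,-1,-0.03,0.4,0,0,0,0,-1,-0.0415,0.474,0,0,0,0,-1,-0.0415,0.474,0,0,0,0,-1,-0.0415,0.474,0.15,0,0,0,-1,-0.0415,0.474,0.3,0,0,0,-1,-0.0415,0.474,0.38,0,0,0,-1,-0.0415,0.474,0.405,0,0,0,-1]

```text
time: 17.5
position: [0.523, 0.3506, 0.0091]
tool_rot: [-0.136, -3.138, 0.003]
ft_force: [-0.9, 0.5, -0.1]
grip_width: 0.632
grip_force: 20.0
```

Emit:
jog_arm:
  moves: [0,0,0,0,0,0,0.55,0,0,0,0,0,0,0.55,0,0,0,0,0,0,0.55,0,0,-0.05,0,0,0,0.55,0,0,-0.2,0,0,0,0.55,0,0,-0.4,0,0,0,0.55,0,0,-0.4,0,0,0,0.55,0,0,-0.4,0,0,0,0.55]

```text
time: 18.5
position: [0.5229, 0.3528, 0.1309]
tool_rot: [0.132, 3.138, -0.0]
ft_force: [-0.2, -0.6, 0.0]
grip_width: 0.776
grip_force: 0.0
```

Run:
```python
from h import *
st()
go(.4316,.0849,.005,84.7);shot('top','t4')
```

```text
18.5 [0.5229 0.3528 0.1309] yaw 85.2 w 0.776 gf 0.0 [-0.2 -0.6  0. ]
shift [ 0.2285 -0.9153  0.4193] turn [-0.      0.0011  0.0078] up 10cm [-0.    -0.    -0.333]
```

Emit:
jog_arm:
  moves: [0.045,-0.18,0,0,0,0,0.7,0.09,-0.37,0,0,0,0,0.7,0.14,-0.56,0,0,0,0,0.7,0.19,-0.75,0,0,0,0,0.7,0.2285,-0.915,0,0,0,0,0.7,0.2285,-0.915,0,0,0,0,0.7,0.2285,-0.915,0.15,0,0,0,0.7,0.2285,-0.915,0.3,0,0,0,0.7]

```text
time: 19.55
position: [0.4321, 0.0851, 0.0392]
tool_rot: [0.134, 3.137, -0.001]
ft_force: [-0.0, -1.2, 0.0]
grip_width: 0.851
grip_force: 0.0
```

Run:
```python
from h import *
st()
go(.4316,.0849,.005,84.7)
```

```text
19.55 [0.4321 0.0851 0.0392] yaw 85.1 w 0.851 gf 0.0 [-0.  -1.2  0. ]
shift [ 0.0018 -0.0009  0.1139] turn [-0.0003  0.0019  0.0069] up 10cm [-0.001 -0.    -0.333]
```

Emit:
jog_arm:
  moves: [0.001,0,0.08,0,0,0,0.7,0.001,0,0.114,0,0,0,0.7,0.001,0,0.114,0,0,0,0.7,0.001,0,0.114,0,0,0,-1,0.001,0,0.114,0,0,0,-1,0.001,0,0.114,0,0,0,-1,0.001,0,0.114,0,0,0,-1,0.001,0,0.114,0,0,0,-1]

```text
time: 20.55
position: [0.4313, 0.0849, 0.0062]
tool_rot: [0.133, 3.138, -0.001]
ft_force: [-1.3, 0.3, 3.4]
grip_width: 0.48
grip_force: 20.0
```

Run:
```python
from h import *
st()
go(.5883,.3444,.135,84.7)
```

```text
20.55 [0.4313 0.0849 0.0062] yaw 85.2 w 0.48 gf 20.0 [-1.3  0.3  3.4]
shift [-0.4485  0.9059 -0.4293] turn [-0.0004  0.0005  0.0076] up 10cm [-0.    -0.    -0.333]
```

Emit:
jog_arm:
  moves: [0,0,-0.15,0,0,0,-1,0,0,-0.3,0,0,0,-1,-0.05,0.1,-0.43,0,0,0,-1,-0.14,0.28,-0.43,0,0,0,-1,-0.23,0.45,-0.43,0,0,0,-1,-0.32,0.63,-0.43,0,0,0,-1,-0.4,0.8,-0.43,0,0,0,-1,-0.4485,0.906,-0.43,0,0,0,-1]

```text
time: 21.55
position: [0.588, 0.3475, 0.1336]
tool_rot: [-0.13, -3.137, -0.001]
ft_force: [0.8, -0.5, 0.2]
grip_width: 0.48
grip_force: 20.0
```

Run:
```python
from h import *
st()
go(.5883,.3444,.01,84.7)
i=shot('wrist','w2')
```

```text
21.55 [0.588  0.3475 0.1336] yaw 85.3 w 0.48 gf 20.0 [ 0.8 -0.5  0.2]
shift [-0.0026 -0.0105  0.4119] turn [ 0.0006 -0.0019  0.0095] up 10cm [ 0.001  0.    -0.333]
```

View pics/w2.png

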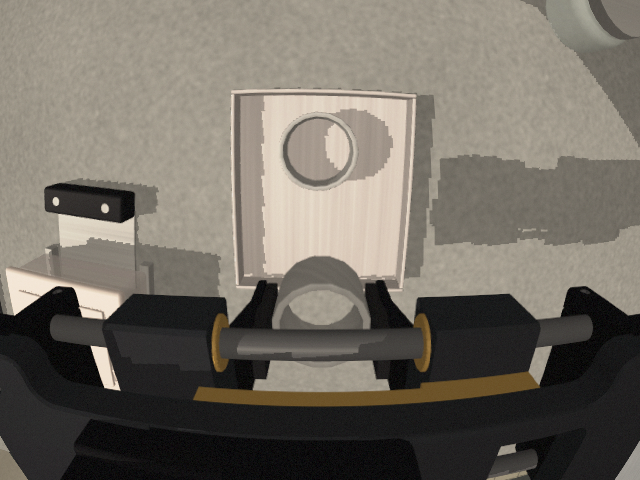

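The wrist view shows the large cutter flat in the tin (318,150), with tin corners near (232,90), (415,95), (400,290) and (237,288). The held cutter appears at (322,310). I'll check the release point by projection.

```bash
cat >> h.py <<'E'
def wpx(i,P,s):
    T=np.array(i['tool_from_camera']); c=(R.from_rotvec(s['tool_rot']).inv().apply(np.atleast_2d(P)-s['position'])-T[:3,3])@T[:3,:3]
    c=c*[1,-1,-1]; r=np.hypot(c[:,0],c[:,1]); th=np.arctan2(r,c[:,2])
    return np.c_[i['cx']+i['fx']*th*c[:,0]/r,i['cy']+i['fx']*th*c[:,1]/r]
def wpt(i,u,v,z,s):
    T=np.array(i['tool_from_camera']); x,y=u-i['cx'],v-i['cy']; r=np.hypot(x,y)+1e-9; th=r/i['fx']
    d=np.array([np.sin(th)*x/r,-np.sin(th)*y/r,-np.cos(th)]); Q=R.from_rotvec(s['tool_rot'])
    d=Q.apply(T[:3,:3]@d); o=Q.apply(T[:3,3])+s['position']; return o+d*(z-o[2])/d[2]
E
python3 - <<'E'
from h import *
s=ctrl.get_state(); i=ctrl.get_image('wrist')
print(wpx(i,[[.5883,.3444,.037],[.5235,.3504,.037]],s))
for p in [(232,90),(415,95),(400,290),(237,288)]: print(wpt(i,*p,.024,s))
print('ring',wpt(i,318,150,.037,s))
E
```

```text
[[312.48228729 243.40776256]
 [313.15702866 153.18676849]]
[0.47138534 0.29522163 0.024     ]
[0.48549371 0.42782567 0.024     ]
[0.63766318 0.41113571 0.024     ]
[0.62504189 0.2794344  0.024     ]
ring [0.52156409 0.35390697 0.037     ]
```

Emit:
jog_arm:
  moves: [0,0,0.15,0,0,0,-1,0,0,0.3,0,0,0,-1,0,0,0.38,0,0,0,-1,0,0,0.414,0,0,0,-1,0,0,0.414,0,0,0,-1,0,0,0.414,0,0,0,0.2,0,0,0.414,0,0,0,0.2,0,0,0.414,0,0,0,0.2]

```text
time: 22.65
position: [0.5883, 0.3448, 0.0114]
tool_rot: [0.133, 3.138, 0.001]
ft_force: [0.2, 1.0, 0.2]
grip_width: 0.597
grip_force: 0.0
```

Emit:
jog_arm:
  moves: [0,0,-0.05,0,0,0,0.2,0,0,-0.2,0,0,0,0.2,0,0,-0.4,0,0,0,0,0,0,-0.5,0,0,0,0,0,0,-0.5,0,0,0,0,0,0,-0.5,0,0,0,0,0,0,-0.5,0,0,0,0,0,0,-0.5,0,0,0,0]

```text
time: 23.65
position: [0.5876, 0.3442, 0.1595]
tool_rot: [-0.132, -3.137, 0.001]
ft_force: [0.2, 0.3, 0.8]
grip_width: 0.5
grip_force: 0.0
```

Run:
```python
from h import *
st()
go(.47,.16,.16,-12.5); go(.47,.16,.16,167.5)
print(ctrl.get_state()['joint_positions'])
```

```text
23.65 [0.5876 0.3442 0.1595] yaw 85.2 w 0.5 gf 0.0 [0.2 0.3 0.8]
shift [ 3.389e-01 -6.447e-01 -3.000e-04] turn [ 3.0000e-04 -1.9000e-03 -1.3722e+00] up 10cm [ 0.001 -0.    -0.333]
shift [ 3.389e-01 -6.447e-01 -3.000e-04] turn [ 3.0000e-04 -1.9000e-03 -1.3722e+00] up 10cm [ 0.001 -0.    -0.333]
[ 0.13804092  0.65242352 -1.06295363  1.41732463  0.56767113  1.40136763
  0.55644197]
```

Emit:
jog_arm:
  moves: [0.19,-0.92,-0.07,0,0,1,0,0.19,-0.92,-0.07,0,0,1,0,0.19,-0.92,-0.07,0,0,1,0,0.19,-0.92,-0.07,0,0,1,0,0.19,-0.92,-0.07,0,0,1,0,0.19,-0.92,-0.07,0,0,1,0,0.19,-0.92,-0.07,0,0,1,0,0.19,-0.92,-0.07,0,0,1,0]

```text
time: 24.65
position: [0.5078, 0.0751, 0.1816]
tool_rot: [-1.68, -2.654, -0.0]
ft_force: [0.1, 0.0, -0.1]
grip_width: 0.501
grip_force: 0.0
```

Emit:
jog_arm:
  moves: [0,0,0,0,0,0.63,0,0,0,0,0,0,0.63,0,0,0,0,0,0,0.63,0,0,0,0,0,0,0.63,0,0,0,0,0,0,0.63,0,0,0,0,0,0,0.63,0,0,0,0,0,0,0.63,0,0,0,0,0,0,0.63,0]

```text
time: 25.65
position: [0.5079, 0.0744, 0.1817]
tool_rot: [-2.452, -1.964, 0.0]
ft_force: [0.1, 0.4, -0.4]
grip_width: 0.497
grip_force: 0.0
```

Run:
```python
from h import *
st()
print(ctrl.get_state()['joint_positions']); shot('wrist','w3'); shot('top','t5')
```

```text
25.65 [0.5079 0.0744 0.1817] yaw -12.6 w 0.497 gf 0.0 [ 0.1  0.4 -0.4]
[ 0.72103875  0.13938566 -0.97766186  1.81423856  0.12161964  1.25136634
 -0.51036761]
```

View pics/w3.png

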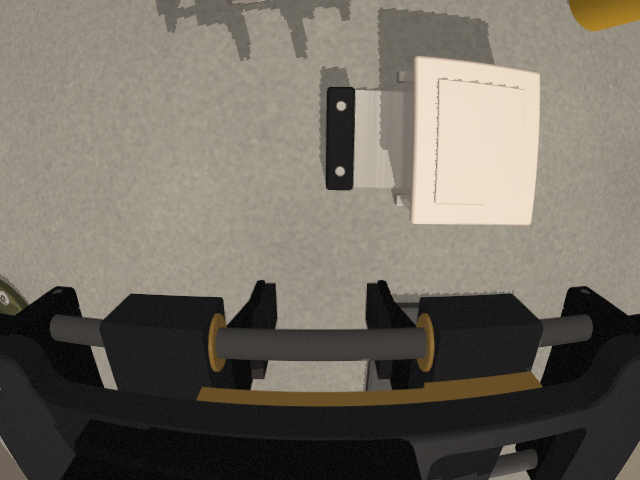

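The wrist view shows the handle top with corners (328,88), (354,88), (353,189) and (326,189). The tub lid's near edge runs from (416,58) to (411,223).

Run:
```python
from h import *
s=ctrl.get_state(); i=ctrl.get_image('wrist')
P=np.array([wpt(i,*p,.026,s) for p in [(328,88),(354,88),(353,189),(326,189)]]); print(P.round(4),P.mean(0))
e=P[1]+P[0]-P[2]-P[3]; print('y axis deg',np.degrees(np.arctan2(e[1],e[0])),'len',np.hypot(*e[:2])/2)
Q=np.array([wpt(i,*p,.073,s) for p in [(416,58),(411,223),(532,224),(540,73)]]); print(Q.round(4)); e=Q[0]-Q[1];print(np.degrees(np.arctan2(e[1],e[0])))
n=np.array([np.cos(np.radians(-12.5)),np.sin(np.radians(-12.5))]); print('gap handle ctr->tub edge',((Q[:2].mean(0)-P.mean(0))[:2])@n)
h=P.mean(0); go(h[0],h[1],.06,-12.5); go(h[0],h[1],.012,-12.5)
```

```text
[[0.5393 0.1857 0.026 ]
 [0.5606 0.1813 0.026 ]
 [0.5416 0.0964 0.026 ]
 [0.5188 0.1014 0.026 ]] [0.54009849 0.14118444 0.026     ]
y axis deg 76.87047652124329 len 0.08685499566551949
[[0.6053 0.1912 0.073 ]
 [0.5778 0.0696 0.073 ]
 [0.684  0.0464 0.073 ]
 [0.7099 0.1697 0.073 ]]
77.24172614428507
gap handle ctr->tub edge 0.05252999085483539
shift [0.241  0.0558 0.4058] turn [ 0.0001  0.0001 -0.0021] up 10cm [-0.     0.    -0.333]
shift [0.241  0.0558 0.5658] turn [ 0.0001  0.0001 -0.0021] up 10cm [-0.     0.    -0.333]
```

Emit:
jog_arm:
  moves: [0.12,0.028,0,0,0,0,0,0.241,0.056,0,0,0,0,0,0.241,0.056,0,0,0,0,0,0.241,0.056,0.15,0,0,0,0,0.241,0.056,0.3,0,0,0,0,0.241,0.056,0.42,0,0,0,0,0.241,0.056,0.52,0,0,0,0,0.241,0.056,0.563,0,0,0,0]

```text
time: 26.8
position: [0.5389, 0.1396, 0.0111]
tool_rot: [-2.453, -1.962, 0.005]
ft_force: [0.5, -0.3, -0.1]
grip_width: 0.503
grip_force: 0.0
```

Emit:
jog_arm:
  moves: [0,0,0,0,0,0,0,0,0,0,0,0,0,-1,0,0,0,0,0,0,-1,0,0,0,0,0,0,-1,0,0,0,0,0,0,-1,0,0,0,0,0,0,-1,0,0,0,0,0,0,-1,0,0,0,0,0,0,-1]
  newtons: 15

```text
time: 27.8
position: [0.5406, 0.1413, 0.0137]
tool_rot: [2.452, 1.963, 0.001]
ft_force: [-1.6, -0.5, 6.0]
grip_width: 0.275
grip_force: 15.0
```

Run:
```python
from h import *
st(); shot('scene','s2')
```

```text
27.8 [0.5406 0.1413 0.0137] yaw -12.6 w 0.275 gf 15.0 [-1.6 -0.5  6. ]
```

View pics/s2.png

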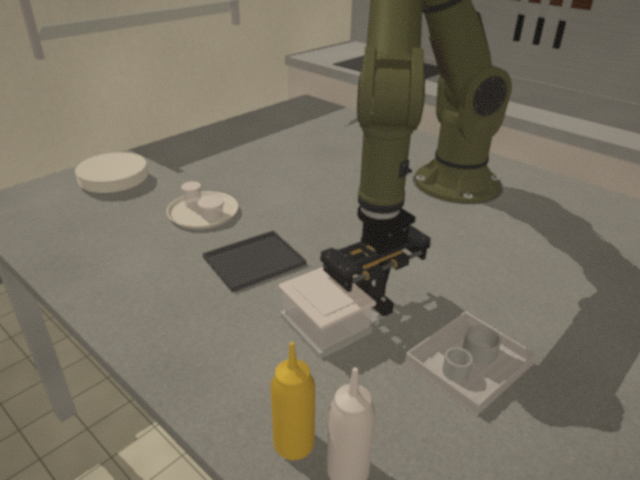

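The gripper holds the handle with its body just clear above the tub lid (320,290). Both cutters lie in the tin and the pots stand on the plate. Now I'll draw the scraper out level.

Emit:
jog_arm:
  moves: [0,-0.02,0,0,0,0,-1,0,-0.05,0,0,0,0,-1,0,-0.08,0,0,0,0,-1,0,-0.11,0,0,0,0,-1,0,-0.15,0,0,0,0,-1,0,-0.19,0,0,0,0,-1,0,-0.22,0,0,0,0,-1,0,-0.22,0,0,0,0,-1]

```text
time: 28.85
position: [0.4757, 0.1561, 0.0136]
tool_rot: [2.451, 1.963, 0.002]
ft_force: [2.1, -1.4, 9.1]
grip_width: 0.27
grip_force: 15.0
```

Run:
```python
from h import *
st()
i=ctrl.get_image('top'); cv2.imwrite('pics/t6.png',cv2.resize(i['pixels'][110:290,190:430,::-1],(720,540),interpolation=cv2.INTER_CUBIC))
```

```text
28.85 [0.4757 0.1561 0.0136] yaw -12.6 w 0.27 gf 15.0 [ 2.1 -1.4  9.1]
```

View pics/t6.png

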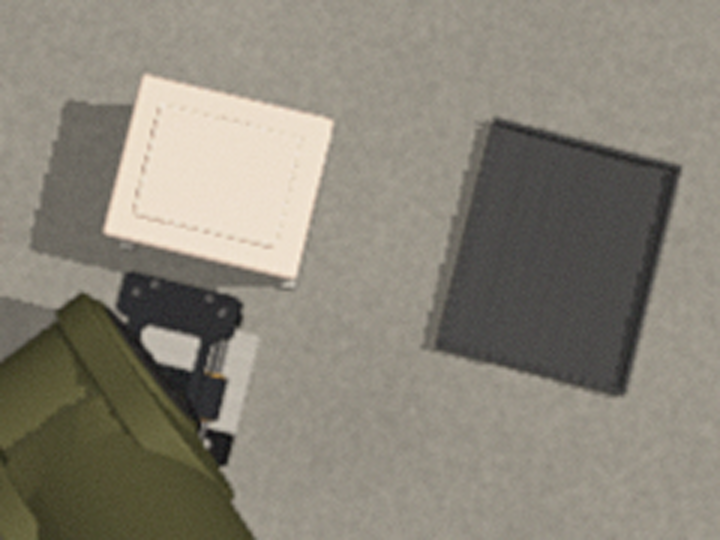

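The blade is fully out: its edge is near (250,335) and the tub's near side is near y=280. The tub has not moved. I'll regrip lower and lift.

Emit:
jog_arm:
  moves: [0,0,0,0,0,0,-0.1,0,0,0,0,0,0,-0.1,0,0,0.023,0,0,0,-0.1,0,0,0.023,0,0,0,-1,0,0,0.023,0,0,0,-1,0,0,0.023,0,0,0,-1,0,0,0.023,0,0,0,-1,0,0,0.023,0,0,0,-1]
  newtons: 35

```text
time: 29.9
position: [0.4756, 0.1555, 0.0058]
tool_rot: [2.452, 1.963, -0.0]
ft_force: [-0.2, -0.1, -1.0]
grip_width: 0.277
grip_force: 35.0
```

Emit:
jog_arm:
  moves: [0,0,0,0,0,0,-1,0,0,-0.03,0,0,0,-1,0,0,-0.1,0,0,0,-1,0,0,-0.2,0,0,0,-1,0,0,-0.33,0,0,0,-1,0,0,-0.43,0,0,0,-1,0,0,-0.43,0,0,0,-1,0,0,-0.43,0,0,0,-1]

```text
time: 30.9
position: [0.4752, 0.1553, 0.1343]
tool_rot: [2.452, 1.963, -0.002]
ft_force: [0.3, -0.3, -0.7]
grip_width: 0.273
grip_force: 35.0
```

Run:
```python
from h import *
st()
i=ctrl.get_image('top')
P=np.array([pt(i,*p,.012) for p in [(190+495/3,110+119/3),(190+680/3,110+166/3),(190+624/3,110+395/3),(190+435/3,110+349/3)]]);print(P.round(4),P.mean(0))
c=P.mean(0); e=P[0]+P[1]-P[2]-P[3]; a=np.arctan2(e[1],e[0]); print(np.degrees(a))
h=c[:2]-.035*np.array([np.cos(a),np.sin(a)]); print(h); go(*h,.135,np.degrees(a))
shot('scene','s3')
```

```text
30.9 [0.4752 0.1553 0.1343] yaw -12.6 w 0.273 gf 35.0 [ 0.3 -0.3 -0.7]
[[ 0.7002 -0.0664  0.012 ]
 [ 0.67   -0.196   0.012 ]
 [ 0.5096 -0.1583  0.012 ]
 [ 0.539  -0.0272  0.012 ]] [ 0.60472176 -0.11197625  0.012     ]
-13.458520980052477
[ 0.57068291 -0.10383031]
shift [-0.7727  0.5005 -0.0037] turn [-0.0016  0.001   0.0137] up 10cm [-0.    -0.001 -0.333]
```

View pics/s3.png

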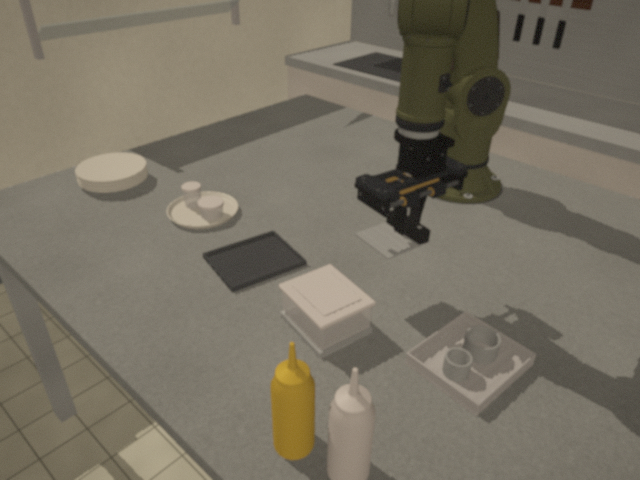

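The scraper is held level and clear of everything at (400,225). I'll carry it over the sheet.

Emit:
jog_arm:
  moves: [-0.1,0.05,0,0,0,0.014,-1,-0.22,0.14,0,0,0,0.014,-1,-0.36,0.23,0,0,0,0.014,-1,-0.5,0.32,0,0,0,0.014,-1,-0.62,0.4,0,0,0,0.014,-1,-0.72,0.47,0,0,0,0.014,-1,-0.773,0.5,0,0,0,0.014,-1,-0.773,0.5,0,0,0,0.014,-1]

```text
time: 32.0
position: [0.5708, -0.1039, 0.1339]
tool_rot: [-2.467, -1.942, 0.001]
ft_force: [0.3, 0.5, -1.4]
grip_width: 0.276
grip_force: 35.0
```

Run:
```python
from h import *
st(); go(.5707,-.1038,.0105,-13.4)
i=ctrl.get_image('top'); cv2.imwrite('pics/t7.png',cv2.resize(i['pixels'][110:290,250:490,::-1],(720,540),interpolation=cv2.INTER_CUBIC))
```

```text
32.0 [ 0.5708 -0.1039  0.1339] yaw -13.6 w 0.276 gf 35.0 [ 0.3  0.5 -1.4]
shift [-1.000e-04  3.000e-04  4.113e-01] turn [-0.002  -0.0008 -0.0029] up 10cm [ 0.    -0.001 -0.333]
```

View pics/t7.png

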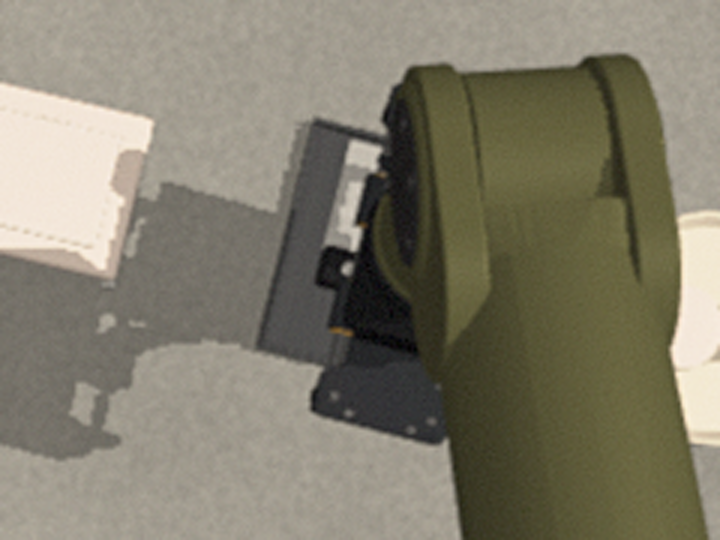

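The scraper sits over the sheet, aligned with it and with margin on the visible left side. I'll lower it.

Emit:
jog_arm:
  moves: [0,0,0.12,0,0,0,-1,0,0,0.24,0,0,0,-1,0,0,0.33,0,0,0,-1,0,0,0.38,0,0,0,-1,0,0,0.4,0,0,0,-1,0,0,0.412,0,0,0,-1,0,0,0.412,0,0,0,-1,0,0,0.412,0,0,0,-1]

```text
time: 33.05
position: [0.5719, -0.1036, 0.0121]
tool_rot: [2.466, 1.945, 0.001]
ft_force: [-0.5, 0.3, -1.6]
grip_width: 0.271
grip_force: 35.0
```

Emit:
jog_arm:
  moves: [0,0,0,0,0,0,-0.15,0,0,0,0,0,0,-0.15,0,0,0,0,0,0,-0.15,0,0,-0.05,0,0,0,-0.15,0,0,-0.2,0,0,0,-0.15,0,0,-0.35,0,0,0,-0.15,0,0,-0.5,0,0,0,-0.15,0,0,-0.6,0,0,0,-0.15]

```text
time: 34.05
position: [0.5723, -0.1031, 0.1949]
tool_rot: [2.464, 1.944, 0.003]
ft_force: [0.0, 0.2, -0.7]
grip_width: 0.423
grip_force: 0.0
```

Emit:
jog_arm:
  moves: [0,-0.2,-0.1,0,0,0,0,0.2,-0.3,-0.1,0,0,0,0,0.4,-0.3,-0.1,0,0,0,0,0.6,-0.3,-0.1,0,0,0,0,0.8,-0.3,-0.1,0,0,0,0,1,-0.3,-0.1,0,0,0,0,1,-0.3,-0.1,0,0,0,0,1,-0.3,-0.1,0,0,0,0]

```text
time: 35.05
position: [0.5536, 0.2093, 0.2218]
tool_rot: [2.465, 1.946, -0.0]
ft_force: [0.0, -0.6, -0.4]
grip_width: 0.499
grip_force: 0.0
```

Run:
```python
from h import *
st()
i=ctrl.get_image('top'); cv2.imwrite('pics/t8.png',cv2.resize(i['pixels'][110:320,100:540,::-1],(800,382),interpolation=cv2.INTER_CUBIC))
```

```text
35.05 [0.5536 0.2093 0.2218] yaw -13.4 w 0.499 gf 0.0 [ 0.  -0.6 -0.4]
```

View pics/t8.png

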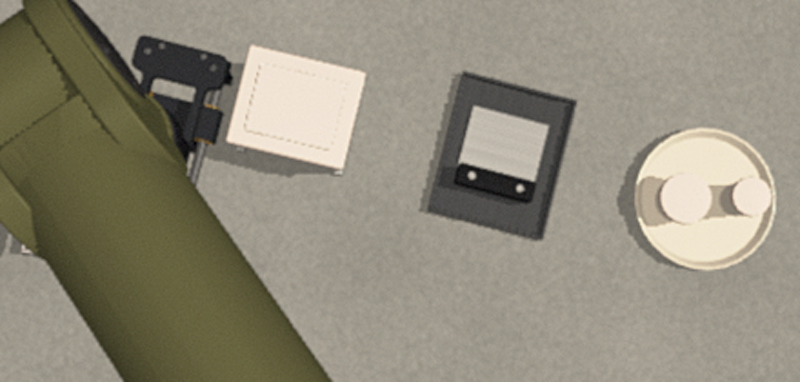

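The scraper lies flat inside the sheet (500,155), the pots stand on the plate and the tub has not moved. The earlier scene view showed both cutters flat in the tin. Handing in.

```bash
python3 -c "
from h import *
print(ctrl.close_job())"
```

```text
the job is handed in; nothing more can be done
None
```

The job is handed in after 35 s of robot time: both cutters lie in the tin, both pots stand on the plate, the scraper lies flat in the sheet, and the tub shows no movement in the camera views; no verdict was returned.

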